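Press the axle insert flush into its clamp block

TASK

Get the axle block ready for clamping a hub: take the loose pale nylon insert, set it right way up into the empty pocket of the grey steel block, and then press it down past the sprung catches until it sits flush with the top of the block, like the one beside it. Leave it there, and do not knock over the oil bottle.

Things in the scene. Friction and masses are not known exactly. Their poses are not given: they have to be found in the camera images.
- insert: The loose part: pale nylon block 60 mm long (its x), 36 wide (its y), 24 high, 60 g. Origin: centre of its underside. It lies right way up on the bench. Lower edges of its two short ends are rounded (4 mm radius), with a shallow notch 8 to 15 mm above the underside. Long sides are plain and flat: grip there, across the 36 mm. A half turn about z makes no difference to the fit.
- insert_top (a point): Centre of the insert's upper face, 24 mm above its origin, level with the two flat shoulders beside the groove that runs along the top's length (its x; 10 mm wide, 5 mm deep); axes as the insert. Press here, bridging the groove.
- block: The block with the EMPTY pocket: grey machined steel, 110 mm (its x) by 84 mm (its y), 36 mm high, screwed to the bench. Origin: centre of its underside. In the middle of each short pocket wall a sprung round steel catch bar (8 mm diameter, 16 mm long) reaches 3.5 mm into the pocket, 15 mm below the rim. Fingers beside the insert do not fit into the pocket.
- pocket_mouth (a point): Centre of the pocket at the block's top face, 36 mm above the bench; axes as the block. The pocket is 63 mm (x) by 39 mm (y), 24 mm deep, floor flat, rim chamfered 3 mm. An insert let in rests on the catches about 10 mm proud; about 6 to 10 N straight down at its middle pushes it past them, to the floor: then its top is flush. Let go while proud, then press e.g. with shut fingertips.
- block_full: The second block, the same in shape and size, but its pocket already holds an insert, seated flush (fixed). Nothing to do here. Which of the two blocks is to the left and which to the right changes.
- oil_bottle: Black oil bottle, 46 mm diameter, 155 mm high, standing at the back; origin at the centre of its underside. Leave it standing.
Mind the look-alikes: they are no part of the job. What is shaped like the oil_bottle but pink, red or yellow is not meant.

How it is judged:
On the way:
1. the insert has been set into the mouth of the pocket, still standing 3 to 16 mm proud (horizontal distance between insert_top and pocket_mouth below 0.008 m and z of insert_top in the frame of pocket_mouth between 0.003 and 0.016 m), for 0.1 s.
At the end, for the whole second after the job is handed in: The insert sits right way up in the empty pocket of the block, its top flush with the block's top (no more than 1.8 mm proud or 2.5 mm sunk), centred within 4 mm, in line with the pocket and level (within 0.04 rad), at rest; the oil bottle still stands (z of insert_top in the frame of pocket_mouth between -0.0025 and 0.0018 m and horizontal distance between insert_top and pocket_mouth below 0.004 m and angle between the x axis of insert and the x axis of block, either way round below 0.1 rad and angle between insert's own z axis and vertical below 0.04 rad and linear speed of insert below 0.01 m/s and angle between oil_bottle's own z axis and vertical below 0.2 rad); the robot touches nothing.
It fails at once if the oil bottle is knocked over (angle between oil_bottle's own z axis and vertical above 0.5 rad).
It also fails if it takes over 42 s, if anything falls off the work surface, if the arm or the gripper's body presses on something with over 40 N, if the wrist force passes 120 N, or if a joint passes its speed limit or range.

ROBOT

A 7-joint arm with a two-finger parallel gripper is mounted at the origin on a cart in front of the work surface, level with it; the furniture and walls round the work are solid. World frame = base frame: x ahead of the robot, y to its left, z up, the work surface at z = 0. Lengths are in m, angles in rad, forces in N, time in s.
With the tool pointing down it reaches from about 0.4 to 0.85 m from the base axis. Payload 10.4 kg.
Tool frame: the origin (TCP) lies at the very end of the fingers, on their centre line; the grasp point (between the pads) lies 19 mm behind it (manip.grip_point_offset is the z of the grasp point in the tool frame, in m); z points along the fingers, y is the direction in which the jaws open and shut (so a half turn about z gives the same grasp; the last joint's range is limited). The gripper opens to 85 mm and grips with 20 to 120 N. Pads are 22 mm wide; open, the fingers measure 114 mm over their backs; the gripper's body (76 mm by 85 mm) begins 54 mm behind the grasp point. The pads swing forward as they close: fully open they stand 13 mm farther back than shut.
Start: joints at [-1.153, 0.332, -0.065, 1.46, 0.022, 1.35, -0.088], TCP at [0.267, 0.565, 0.231] pointing down, gripper open.
Joint ranges: [-2.6, 2.6], [-0.5, 2.12], [-1.47, 1.34], [0.16, 2.42], [-1.27, 4.41], [0.06, 2.06], [-2.6, 2.6]. Speed limits (rad/s): [2.22, 2.22, 2.79, 2.79, 3.14, 3.14, 3.14].

INTERFACE

Orientations are given as a unit quaternion [x, y, z, w].
In Python, from workcell import manip, camera, get_calibration, hand_in gives the robot as it stands.
- The arm moves only by the shell command python3 -m pendant 'ROWS' [FORCE]. ROWS is JSON, a list of rows, each a list of 5 numbers: the shift along the tool's x, y, z in units of 40 mm (1.0 is 40 mm), then the turn about the tool's z in units of 6 degrees (1.0 is 6 degrees), then the closure, from 0 (fully open) to 1 (shut). A call has 1 to 5 rows; each row is the pose to reach, as a shift and turn from the pose commanded when the call began, along the tool's axes at that moment; what a row does not reach only later rows make up. A row lasts 1/8 s, in which the tool goes at most 62.5 mm and 10.7 degrees, less where a joint would pass 70% of its speed; a pose out of reach is approached as far as the arm can. A call with a gripper value outside its range is refused whole. The fingers move at their own pace and stop on an object; FORCE is the grip in N (left out, the last holds). Time passes only in rows, so rows that repeat a pose let the fingers close. It gives the time, the measured TCP pose, the force and the opening at its end, in the units of the state.
- manip.get_obs(): the state, without advancing time (a new reading comes with each control period).
- camera(name): name is "scene" or "top"; returns (picture, depth): 420x560x3 uint8, red, green, blue; 420x560 float32, m along the optical axis (not along the pixel's ray), 0 where there is no reading.
- get_calibration(name): a dict with "vfov" (degrees; the focal length in pixels is half the picture's height over the tangent of half this angle, whatever the lens; pixels are square), "cx", "cy" (the principal point, pixels), "position" and "rotation" of the camera in the world. Camera axes: x right, y down, z forward; pixel columns grow to the right and rows downward; lengths in m; the calibration is good to about 2 mm. A picture is of the moment at which its call begins. get_calibration takes no time and is no camera call.
- hand_in(): hands the job in, once; it reports no verdict.
The state is a dict: "clock": time; "joint_pos": joint angles; "joint_velocities": joint speeds; "tau": joint torques, N m; "position": TCP position; "ee_rot": TCP orientation; "ft_force": force on the tool from outside, world axes, zero at the start; "torque": the same for the moment, N m; "grip_width": opening from 0.0 (shut) to 1.0 (fully open).
Only numpy, scipy, OpenCV 4.12 (cv2) and the standard library are available. Lean on these libraries where they do the work, as an engineer would, in place of code of your own. Each camera call takes 0.05 s, during which the arm holds its last target.

## Working session

There is one attempt and no reset: what is moved stays moved. The work goes in short steps, Python scripts to look and compute and a shell command to move; the robot and the scene stay as the last step left them, time stands still between calls to the robot, and variables do not carry over. Pictures are saved under pics/ and viewed, and the job is handed in when it is done.

```bash
ls; mkdir -p pics; python3 - <<'E'
from workcell import manip, camera, get_calibration
import cv2, numpy as np
for n in("scene","top"):
    p,d=camera(n); cv2.imwrite(f"pics/{n}0.png",p[:,:,::-1]); np.savez(f"/tmp/{n}0.npz",p=p,d=d)
    print(n,get_calibration(n))
print(manip.get_obs(), manip.grip_point_offset)
E
```

```text
pics
scene {'vfov': 50.99244080961162, 'cx': 286.48274959033745, 'cy': 214.11272449730666, 'position': array([-0.04576699, -0.69297794,  0.80963827]), 'rotation': array([ 0.8449134 , -0.33686157,  0.14309951, -0.39008738])}
top {'vfov': 57.13289045841063, 'cx': 277.38420251209857, 'cy': 212.5470985339456, 'position': array([ 0.45261107, -0.05730911,  1.00726285]), 'rotation': array([-0.70218772,  0.71122874, -0.02039396,  0.02588767])}
{'clock': 0.1, 'joint_pos': array([-1.15260859,  0.33277722, -0.06471467,  1.46087074,  0.02159691,
        1.34990955, -0.08850256]), 'joint_velocities': array([-0.00032353,  0.00055263, -0.00021101, -0.00322216, -0.00150349,
        0.00168486, -0.00021957]), 'tau': array([ 1.44906298e-03, -6.26749349e+01,  4.92742471e-02, -3.92430961e+01,
        1.63552060e-02,  6.97727999e-03,  4.85003875e-05]), 'position': array([0.26650475, 0.56495024, 0.23060877]), 'ee_rot': array([ 2.18599237e-01,  9.75814517e-01, -6.24484726e-04, -1.13612654e-04]), 'ft_force': array([ 0.03144315, -0.44779303,  0.61794563]), 'torque': array([ 0.01893479, -0.00201763,  0.01550436]), 'grip_width': 1.0036273461408785} -0.0187
```

View pics/top0.png

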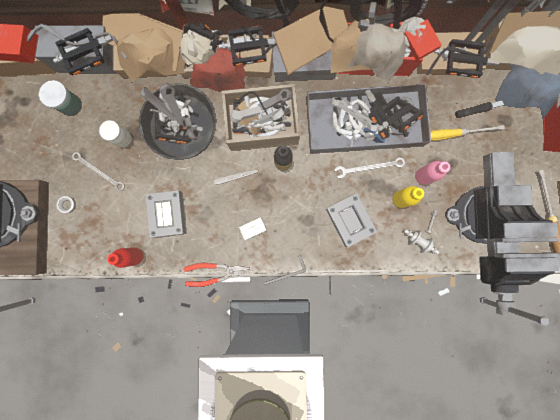

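View pics/scene0.png

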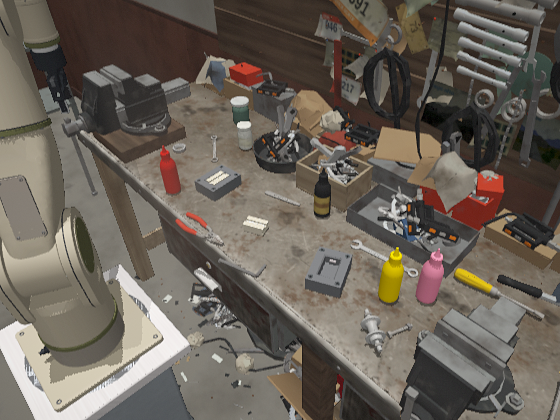

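The top view shows the loose insert at about (253,229), the empty block at (350,220), the full block at (165,214) and the black bottle at (283,158). The red, yellow and pink bottles are decoys. Next I'll measure.

```bash
cat > h.py <<'E'
import numpy as np, cv2
from scipy.spatial.transform import Rotation as R
from workcell import manip, camera, get_calibration
def ray(n,uv,z):
    c=get_calibration(n); f=210/np.tan(np.radians(c['vfov']/2))
    uv=np.atleast_2d(uv).astype(float)
    d=np.c_[(uv[:,0]-c['cx'])/f,(uv[:,1]-c['cy'])/f,np.ones(len(uv))]
    d=d@R.from_quat(c['rotation']).as_matrix().T
    p=np.array(c['position']); return p+d*((z-p[2])/d[:,2])[:,None]
def proj(n,P):
    c=get_calibration(n); f=210/np.tan(np.radians(c['vfov']/2))
    q=(np.atleast_2d(P)-c['position'])@R.from_quat(c['rotation']).as_matrix()
    return np.c_[f*q[:,0]/q[:,2]+c['cx'],f*q[:,1]/q[:,2]+c['cy']]
def cloud(n,d):
    v,u=np.mgrid[:420,:560]; c=get_calibration(n); f=210/np.tan(np.radians(c['vfov']/2))
    P=np.stack([(u-c['cx'])/f*d,(v-c['cy'])/f*d,d],-1)
    return P@R.from_quat(c['rotation']).as_matrix().T+c['position']
E
python3 - <<'E'
from h import *
for n,boxes in (("top",{"ins":(230,210,275,245),"blk":(318,185,385,255)}),("scene",{"ins":(235,210,275,240),"blk":(298,240,360,305)})):
    z=np.load(f"/tmp/{n}0.npz"); p,d=z['p'],z['d']; P=cloud(n,d)
    tiles=[]
    for k,(a,b,c,e) in boxes.items():
        q=P[b:e,a:c]; zz=q[...,2]; m0=np.zeros((420,560),np.uint8)
        lo,hi=(0.014,.034) if k=="ins" else (.029,.045)
        m=((zz>lo)&(zz<hi)); pts=q[m][:,:2].astype(np.float32)
        m0[b:e,a:c]=m
        nl,lab,st,_=cv2.connectedComponentsWithStats(m0); i=1+st[1:,4].argmax()
        pts=P[lab==i]
        r=cv2.minAreaRect(pts[:,:2].astype(np.float32)); print(n,k,r,len(pts),"z",np.median(pts[:,2]))
        t=cv2.resize(p[b:e,a:c,::-1],None,fx=6,fy=6,interpolation=cv2.INTER_NEAREST)
        tiles.append(cv2.copyMakeBorder(t,0,420-t.shape[0],0,400-t.shape[1],cv2.BORDER_CONSTANT))
    cv2.imwrite(f"pics/{n}_zoom.png",np.hstack(tiles))
# bench z
z=np.load("/tmp/top0.npz");P=cloud("top",z['d']);print(P[195:205,300:320,2].mean())
E
```

```text
top ins ((0.47790029644966125, 0.014056708663702011), (0.03589887171983719, 0.05972330644726753), 24.04796600341797) 335 z 0.02420064900964114
top blk ((0.4958864152431488, -0.23675823211669922), (0.10992197692394257, 0.08459167927503586), 26.039831161499023) 1108 z 0.037211517549411266Traceback (most recent call last):
  File "<stdin>", line 14, in <module>
cv2.error: OpenCV(4.12.0) /io/opencv/modules/core/src/copy.cpp:1160: error: (-215:Assertion failed) top >= 0 && bottom >= 0 && left >= 0 && right >= 0 && _src.dims() <= 2 in function 'copyMakeBorder'
```

```bash
python3 - <<'E'
from h import *
for n,boxes in (("top",{"ins":(230,210,275,245),"blk":(318,185,385,255)}),("scene",{"ins":(235,210,275,240),"blk":(298,240,360,305)})):
    z=np.load(f"/tmp/{n}0.npz"); p,d=z['p'],z['d']; P=cloud(n,d)
    tiles=[]
    for k,(a,b,c,e) in boxes.items():
        lo,hi=(0.016,.034) if k=="ins" else (.029,.045)
        m0=np.zeros((420,560),np.uint8); m0[b:e,a:c]=((P[b:e,a:c,2]>lo)&(P[b:e,a:c,2]<hi))
        nl,lab,st,_=cv2.connectedComponentsWithStats(m0); i=1+st[1:,4].argmax()
        pts=P[lab==i]
        r=cv2.minAreaRect(pts[:,:2].astype(np.float32)); print(n,k,r,len(pts),"z",np.median(pts[:,2]))
        if k=="blk":
            th=np.radians(25); ctr=np.array(r[0])
            m1=np.uint8(P[...,2]<.029); hole=np.zeros_like(m1)
            cs,h=cv2.findContours(np.uint8(lab==i),cv2.RETR_CCOMP,cv2.CHAIN_APPROX_NONE)
            for cc in cs:
                if 50<cv2.contourArea(cc)<700:
                    q=ray(n,cc[:,0,:],.036); print("hole",cv2.minAreaRect(q[:,:2].astype(np.float32)))
        t=cv2.resize(p[b:e,a:c,::-1],None,fx=5,fy=5,interpolation=cv2.INTER_NEAREST)
        tiles.append(cv2.copyMakeBorder(t,0,400-t.shape[0],0,400-t.shape[1],cv2.BORDER_CONSTANT))
    cv2.imwrite(f"pics/{n}_zoom.png",np.hstack(tiles))
z=np.load("/tmp/top0.npz");P=cloud("top",z['d']);print(np.median(P[195:205,300:320,2]))
z=np.load("/tmp/scene0.npz");P=cloud("scene",z['d']);print(np.median(P[225:235,280:290,2]))
E
```

```text
top ins ((0.47790029644966125, 0.014056708663702011), (0.03589887171983719, 0.05972330644726753), 24.04796600341797) 334 z 0.02420073267882583
top blk ((0.4958864152431488, -0.23675823211669922), (0.10992197692394257, 0.08459167927503586), 26.039831161499023) 1108 z 0.037211517549411266
hole ((0.49571722745895386, -0.2362843155860901), (0.0666830837726593, 0.042343124747276306), 26.806507110595703)
scene ins ((0.47703370451927185, 0.01678207516670227), (0.04059669375419617, 0.06213529780507088), 24.092021942138672) 249 z 0.022736899848777803
scene blk ((0.49489977955818176, -0.23469722270965576), (0.11307545006275177, 0.08516789972782135), 26.67866325378418) 1020 z 0.035467857525128654
hole ((0.49138274788856506, -0.23727324604988098), (0.06496632099151611, 0.042646296322345734), 25.80169105529785)
0.0012766350483582878
0.0001949762129229704
```

View pics/top_zoom.png

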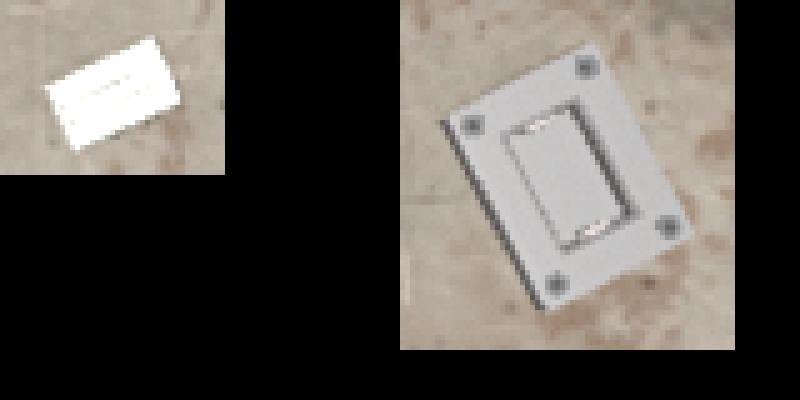

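View pics/scene_zoom.png

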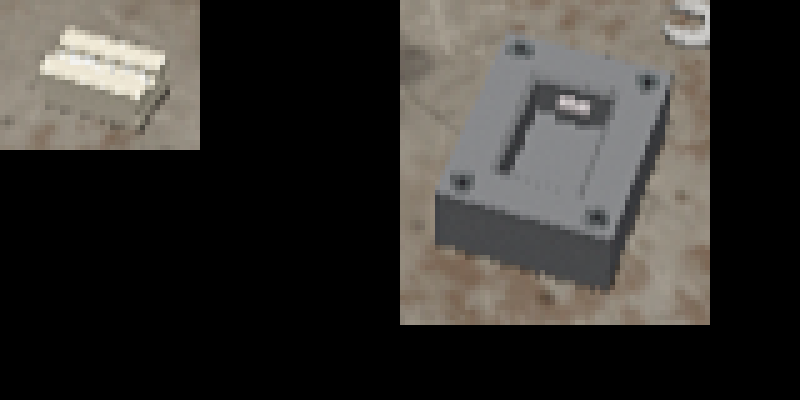

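```bash
cat > goto.py <<'E'
import sys; from h import *
# target x y z and world jaw angle (deg); prints shift in tool units
x,y,z,a=map(float,sys.argv[1:5]); o=manip.get_obs()
M=R.from_quat(o['ee_rot']).as_matrix(); dl=M.T@(np.array([x,y,z])-o['position'])/.04
ja=np.degrees(np.arctan2(M[1,1],M[0,1])); t=((ja-a+90)%180-90)/6
print(np.round(dl,3),"turn",round(t,3),"| tcp",np.round(o['position'],4),"jaw",round(ja,2),"F",np.round(o['ft_force'],1),"w",round(o['grip_width'],3),"t",o['clock'],"q7",round(o['joint_pos'][6],2),"zax",np.round(M[:,2],4))
E
python3 goto.py 0.4777 0.0147 0.231 24
```

```text
[-1.0644e+01 -1.0189e+01  4.0000e-03] turn 6.791 | tcp [0.2665 0.565  0.2306] jaw 64.75 F [ 0.  -0.4  0.6] w 1.004 t 0.1 q7 -0.09 zax [-5.0e-04 -1.2e-03 -1.0e+00]
```

```bash
python3 -m pendant '[[-1,-1,0,0.7,0],[-2,-2,0,1.4,0],[-3,-3,0,2.1,0],[-4,-4,0,2.8,0],[-5,-5,0,3.5,0]]' 40; python3 goto.py 0.4777 0.0147 0.231 24
```

```text
clock: 0.72
position: [0.3625, 0.2971, 0.2311]
ee_rot: [0.394, 0.919, -0.0, -0.0]
ft_force: [0.4, -0.0, -0.2]
grip_width: 0.999
[-7.099e+00 -2.783e+00  2.000e-03] turn 3.267 | tcp [0.3625 0.2971 0.2311] jaw 43.6 F [ 0.4 -0.  -0.2] w 0.999 t 0.725 q7 -0.02 zax [-2.e-04  0.e+00 -1.e+00]
```

```bash
python3 -m pendant '[[-1.4,-0.55,0,0.7,0],[-2.8,-1.1,0,1.4,0],[-4.2,-1.65,0,2.1,0],[-5.7,-2.2,0,2.8,0],[-7.1,-2.78,0,3.27,0]]' 40; python3 -m pendant '[[0,0,0,0,0]]'; python3 goto.py 0.4777 0.0147 0.06 24
```

```text
clock: 1.35
position: [0.4786, 0.0151, 0.2313]
ee_rot: [0.544, 0.839, 0.0, 0.0]
ft_force: [1.3, 0.3, 0.3]
grip_width: 0.998
clock: 1.48
position: [0.4789, 0.0121, 0.2312]
ee_rot: [0.547, 0.837, -0.0, 0.0]
ft_force: [-0.7, 1.1, 0.0]
grip_width: 0.998
[ 7.700e-02 -1.000e-03  4.281e+00] turn -0.061 | tcp [0.4789 0.0121 0.2312] jaw 23.63 F [-0.7  1.1  0. ] w 0.998 t 1.475 q7 0.29 zax [ 2.e-04 -1.e-03 -1.e+00]
```

```bash
python3 -m pendant '[[0.07,0,1.4,-0.06,0],[0.07,0,2.8,-0.06,0],[0.07,0,4.2,-0.06,0],[0.07,0,4.2,-0.06,0]]'; python3 goto.py 0.4777 0.0147 0.014 24; python3 - <<'E'
from h import *
for n in("scene","top"):
    p,d=camera(n); 
    u,v=proj(n,[0.478,.015,.04])[0].astype(int)
    cv2.imwrite(f"pics/{n}1.png",cv2.resize(p[v-45:v+45,u-60:u+60,::-1],None,fx=6,fy=6))
E
```

```text
clock: 1.98
position: [0.4738, 0.0197, 0.0603]
ee_rot: [0.541, 0.841, -0.003, -0.003]
ft_force: [-0.7, 0.2, -0.2]
grip_width: 1.005
[-0.155  0.046  1.156] turn 0.09 | tcp [0.4738 0.0197 0.0603] jaw 24.54 F [-0.7  0.2 -0.2] w 1.005 t 1.975 q7 0.38 zax [-0.0077 -0.0022 -1.    ]
```

View pics/scene1.png

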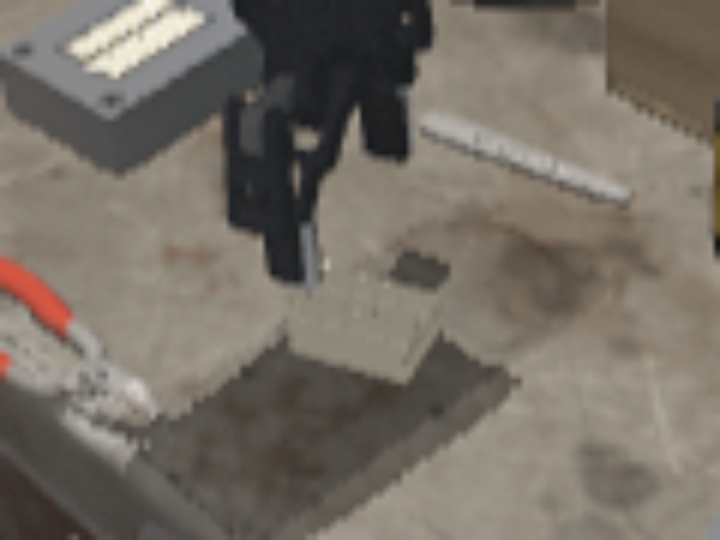

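The insert lies under the open fingers and both jaws straddle it. I'll let the arm settle before the descent.

```bash
python3 -m pendant '[[0,0,0,0,0],[0,0,0,0,0]]'; python3 goto.py 0.4777 0.0147 0.014 24
```

```text
clock: 2.33
position: [0.4782, 0.0199, 0.065]
ee_rot: [0.541, 0.841, 0.001, 0.001]
ft_force: [-0.3, 0.4, -0.9]
grip_width: 0.999
[-0.114 -0.071  1.275] turn 0.082 | tcp [0.4782 0.0199 0.065 ] jaw 24.49 F [-0.3  0.4 -0.9] w 0.999 t 2.325 q7 0.38 zax [ 0.0029  0.0012 -1.    ]
```

```bash
python3 -m pendant '[[-0.11,-0.07,0.4,0.08,0],[-0.11,-0.07,0.8,0.08,0],[-0.11,-0.07,1.2,0.08,0],[-0.11,-0.07,1.27,0.08,0],[-0.11,-0.07,1.27,0.08,0]]';python3 -m pendant '[[0,0,0,0,0],[0,0,0,0,0]]'; python3 goto.py 0.4777 0.0147 0.014 24
```

```text
clock: 2.95
position: [0.4762, 0.0143, 0.0122]
ee_rot: [0.545, 0.839, -0.0, -0.0]
ft_force: [0.4, 0.1, 0.5]
grip_width: 1.003
clock: 3.2
position: [0.4767, 0.0146, 0.0129]
ee_rot: [0.545, 0.839, 0.0, 0.0]
ft_force: [-0.4, 0.6, 0.2]
grip_width: 0.997
[-0.007  0.024 -0.028] turn 0.002 | tcp [0.4767 0.0146 0.0129] jaw 24.01 F [-0.4  0.6  0.2] w 0.997 t 3.2 q7 0.44 zax [ 8.e-04  4.e-04 -1.e+00]
```

Within 1 mm of target, so I'll close.

```bash
python3 -m pendant '[[0,0.02,-0.02,0,0.4],[0,0.02,-0.02,0,0.6],[0,0.02,-0.02,0,1],[0,0.02,-0.02,0,1],[0,0.02,-0.02,0,1]]' 40;python3 -m pendant '[[0,0,0,0,1],[0,0,0,0,1]]'; python3 goto.py 0.4777 0.0147 0.1 24; python3 - <<'E'
from h import *
for n in("scene",):
    p,d=camera(n); 
    u,v=proj(n,[0.478,.015,.04])[0].astype(int)
    cv2.imwrite(f"pics/{n}2.png",cv2.resize(p[v-45:v+45,u-60:u+60,::-1],None,fx=6,fy=6))
E
```

```text
clock: 3.82
position: [0.4772, 0.0148, 0.0136]
ee_rot: [0.545, 0.839, 0.0, 0.0]
ft_force: [-1.6, -0.0, 5.2]
grip_width: 0.406
clock: 4.08
position: [0.4773, 0.0148, 0.0136]
ee_rot: [0.545, 0.839, 0.0, 0.0]
ft_force: [-1.4, 0.5, 5.6]
grip_width: 0.403
[-0.007  0.01  -2.16 ] turn 0.001 | tcp [0.4773 0.0148 0.0136] jaw 24.0 F [-1.4  0.5  5.6] w 0.403 t 4.075 q7 0.44 zax [ 2.e-04  3.e-04 -1.e+00]
```

View pics/scene2.png

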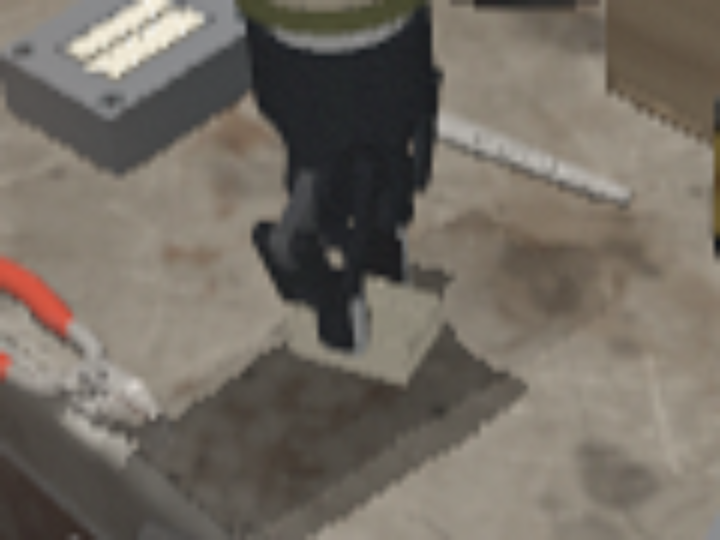

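Gripped: width reads 0.40, about 34 mm, and the fingers hold the upper part of the insert. Next I lift, then turn while carrying it to the block.

```bash
python3 -m pendant '[[0,0,-0.5,0,1],[0,0,-1.2,0,1],[0,0,-2,0,1],[0,0,-2.4,0,1],[0,0,-2.4,0,1]]' 40; python3 -m pendant '[[0,0,0,0,1]]';  python3 goto.py 0.4957 -0.2362 0.11 -63.7
```

```text
clock: 4.75
position: [0.4776, 0.0149, 0.1097]
ee_rot: [0.545, 0.839, 0.001, 0.0]
ft_force: [-0.1, -0.0, -0.5]
grip_width: 0.408
clock: 4.88
position: [0.4764, 0.0148, 0.1081]
ee_rot: [0.544, 0.839, -0.001, -0.001]
ft_force: [-0.2, 0.4, -0.7]
grip_width: 0.412
[-5.927 -2.113 -0.046] turn 14.62 | tcp [0.4764 0.0148 0.1081] jaw 24.02 F [-0.2  0.4 -0.7] w 0.412 t 4.875 q7 0.35 zax [-1.6e-03 -3.0e-04 -1.0e+00]
```

```bash
python3 -m pendant '[[-0.6,-0.2,0,1.4,1],[-1.2,-0.4,0,2.9,1],[-1.8,-0.6,0,4.4,1],[-2.4,-0.8,0,5.9,1],[-3,-1,0,7.3,1]]'; python3 -m pendant '[[0,0,0,0,1]]';  python3 goto.py 0.4957 -0.2362 0.11 -63.7
```

```text
clock: 5.5
position: [0.4887, -0.1119, 0.108]
ee_rot: [0.82, 0.573, -0.001, -0.0]
ft_force: [0.6, 0.2, -1.2]
grip_width: 0.408
clock: 5.62
position: [0.4886, -0.1131, 0.1082]
ee_rot: [0.819, 0.573, -0.001, -0.0]
ft_force: [0.7, 0.5, -0.3]
grip_width: 0.409
[-2.83   1.222 -0.043] turn 7.278 | tcp [ 0.4886 -0.1131  0.1082] jaw -20.03 F [ 0.7  0.5 -0.3] w 0.409 t 5.625 q7 -0.09 zax [-0.0019 -0.0012 -1.    ]
```

```bash
python3 -m pendant '[[-0.6,0.25,0,1.4,1],[-1.2,0.5,0,2.9,1],[-1.8,0.75,0,4.4,1],[-2.4,1,0,5.9,1],[-2.83,1.22,0,7.28,1]]'; python3 -m pendant '[[0,0,0,0,1],[0,0,0,0,1]]';  python3 goto.py 0.4957 -0.2362 0.075 -63.7
```

```text
clock: 6.25
position: [0.4966, -0.2343, 0.1083]
ee_rot: [0.974, 0.228, -0.001, -0.0]
ft_force: [0.1, -0.2, -1.0]
grip_width: 0.407
clock: 6.5
position: [0.4969, -0.2328, 0.1086]
ee_rot: [0.973, 0.232, -0.0, -0.001]
ft_force: [0.4, 0.3, -0.9]
grip_width: 0.407
[-0.064  0.064  0.839] turn 0.083 | tcp [ 0.4969 -0.2328  0.1086] jaw -63.2 F [ 0.4  0.3 -0.9] w 0.407 t 6.5 q7 -0.51 zax [-1.2e-03  8.0e-04 -1.0e+00]
```

```bash
python3 -m pendant '[[-0.06,0.06,0.4,0.08,1],[-0.06,0.06,0.9,0.08,1],[-0.06,0.06,0.9,0.08,1],[-0.06,0.06,0.9,0.08,1]]';  python3 goto.py 0.4957 -0.2362 0.045 -63.7;  python3 - <<'E'
from h import *
for n in("scene","top"):
    p,d=camera(n); np.savez(f"/tmp/{n}3.npz",p=p,d=d)
    u,v=proj(n,[0.496,-.236,.05])[0].astype(int); print(n,u,v)
    cv2.imwrite(f"pics/{n}3.png",cv2.resize(p[v-45:v+45,u-60:u+60,::-1],None,fx=6,fy=6))
E
```

```text
clock: 7.0
position: [0.4958, -0.2375, 0.0731]
ee_rot: [0.974, 0.225, -0.0, -0.0]
ft_force: [-0.4, -0.7, -0.4]
grip_width: 0.408
[ 0.011 -0.03   0.704] turn -0.041 | tcp [ 0.4958 -0.2375  0.0731] jaw -63.95 F [-0.4 -0.7 -0.4] w 0.408 t 7.0 q7 -0.48 zax [-4.e-04 -1.e-04 -1.e+00]
scene 329 262
top 352 219
```

View pics/scene3.png

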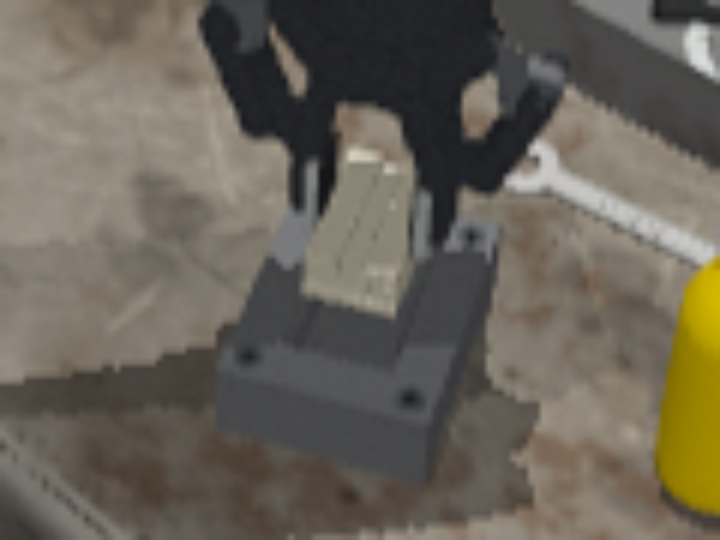

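View pics/top3.png

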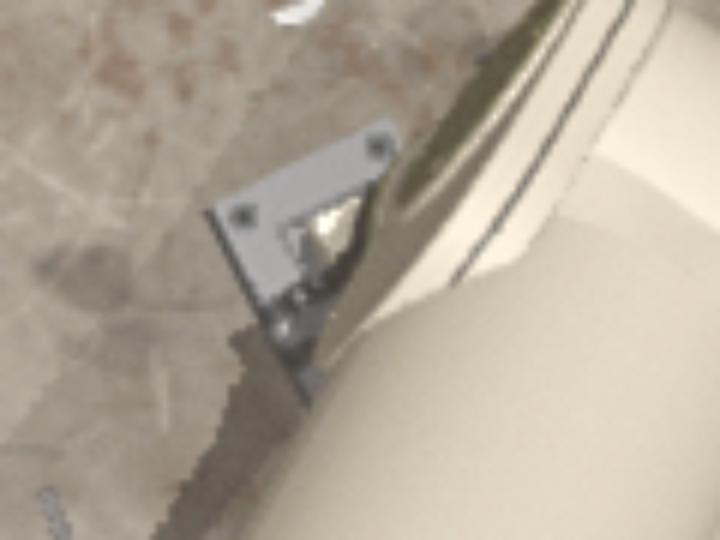

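The insert is held level and its top face is fully visible in the scene view. I'll measure its offset from the pocket in that camera.

```bash
cat > meas.py <<'E'
import sys
from h import *
z=np.load(sys.argv[1]);p,d=z['p'],z['d'];P=cloud("scene",d);zt=float(sys.argv[2])
hsv=cv2.cvtColor(p,cv2.COLOR_RGB2HSV)
r,g,b=[p[...,i].astype(int) for i in range(3)]
m=np.zeros((420,560),np.uint8); m[220:285,300:350]=((r-b>18)&(r>115))[220:285,300:350]
mt=m&(np.abs(P[...,2]-zt)<.006)
nl,lab,st,_=cv2.connectedComponentsWithStats(np.uint8(mt)); i=1+st[1:,4].argmax(); s=lab==i
v,u=np.nonzero(s); q=ray("scene",np.c_[u,v],zt)[:,:2].astype(np.float32)
rr=cv2.minAreaRect(q);print("insert",rr,s.sum(),"z",np.median(P[s][:,2]))
o=p[:,:,::-1].copy(); o[s]=(0,0,255); cv2.imwrite(sys.argv[3],cv2.resize(o[210:310,270:390],None,fx=6,fy=6))
E
python3 meas.py /tmp/scene3.npz 0.0835 pics/m3.png
```

```text
insert ((0.4926202893257141, -0.23833443224430084), (0.06675028055906296, 0.03559409826993942), 26.64727210998535) 242 z 0.0826885761609128
```

View pics/m3.png

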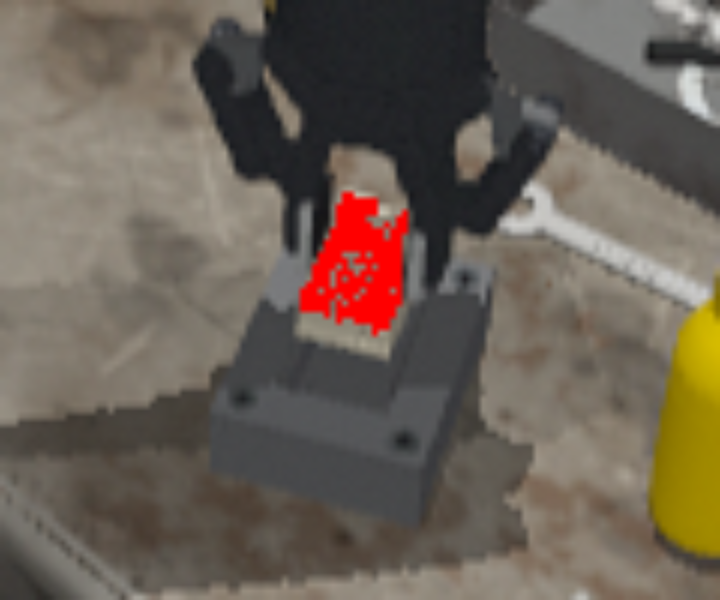

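```bash
python3 -m pendant '[[0,0,0,0,1],[0,0,0,0,1]]';  python3 goto.py 0.4962 -0.2363 0.055 -63.7
```

```text
clock: 7.35
position: [0.4961, -0.2374, 0.0735]
ee_rot: [0.974, 0.225, 0.0, 0.0]
ft_force: [-0.2, -0.6, -1.3]
grip_width: 0.409
[ 0.015 -0.024  0.464] turn -0.041 | tcp [ 0.4961 -0.2374  0.0735] jaw -63.95 F [-0.2 -0.6 -1.3] w 0.409 t 7.35 q7 -0.48 zax [ 6.e-04  1.e-04 -1.e+00]
```

```bash
python3 -m pendant '[[0.015,-0.025,0.2,-0.04,1],[0.015,-0.025,0.45,-0.04,1],[0.015,-0.025,0.45,-0.04,1],[0.015,-0.025,0.45,-0.04,1]]';  python3 goto.py 0.4962 -0.2363 0.045 -63.7;  python3 - <<'E'
from h import *
for n in("scene",):
    p,d=camera(n); np.savez(f"/tmp/{n}4.npz",p=p,d=d)
    u,v=proj(n,[0.496,-.236,.05])[0].astype(int); print(n,u,v)
    cv2.imwrite(f"pics/{n}4.png",cv2.resize(p[v-35:v+35,u-45:u+45,::-1],None,fx=8,fy=8))
E
```

```text
clock: 7.85
position: [0.4959, -0.2364, 0.0552]
ee_rot: [0.974, 0.227, -0.0, -0.0]
ft_force: [0.3, 0.1, -0.1]
grip_width: 0.408
[0.008 0.002 0.255] turn -0.004 | tcp [ 0.4959 -0.2364  0.0552] jaw -63.73 F [ 0.3  0.1 -0.1] w 0.408 t 7.85 q7 -0.46 zax [-3.e-04 -0.e+00 -1.e+00]
scene 329 262
```

View pics/scene4.png

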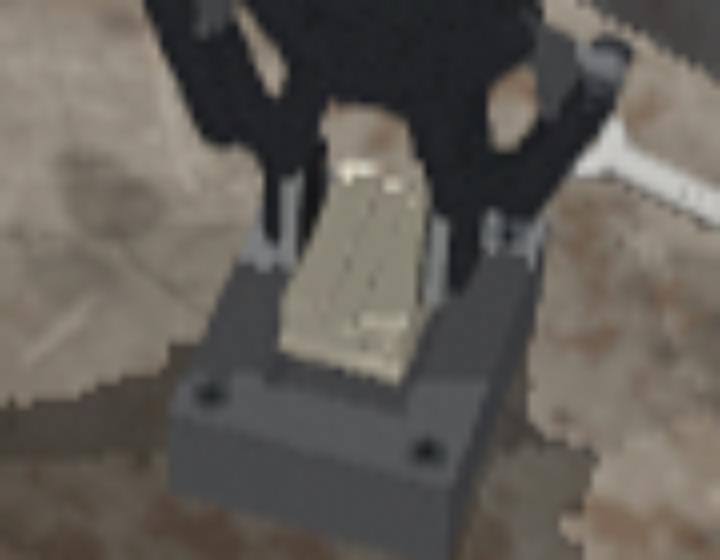

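The insert hovers in line over the pocket. I'll lower it in small steps and watch the force.

```bash
python3 -m pendant '[[0,0,0.07,0,1],[0,0,0.14,0,1],[0,0,0.21,0,1],[0,0,0.21,0,1]]';  python3 goto.py 0.4962 -0.2363 0.038 -63.7
```

```text
clock: 8.4
position: [0.4958, -0.2362, 0.0466]
ee_rot: [0.974, 0.227, -0.0, -0.0]
ft_force: [-0.5, 0.6, -0.5]
grip_width: 0.405
[0.007 0.008 0.215] turn -0.002 | tcp [ 0.4958 -0.2362  0.0466] jaw -63.71 F [-0.5  0.6 -0.5] w 0.405 t 8.4 q7 -0.45 zax [-5.e-04  2.e-04 -1.e+00]
```

```bash
python3 -m pendant '[[0,0,0.05,0,1],[0,0,0.1,0,1],[0,0,0.15,0,1],[0,0,0.15,0,1]]';  python3 goto.py 0.4962 -0.2363 0.038 -63.7
```

```text
clock: 8.9
position: [0.4959, -0.2362, 0.0407]
ee_rot: [0.974, 0.227, -0.0, -0.0]
ft_force: [0.2, -0.2, -1.1]
grip_width: 0.407
[0.007 0.005 0.067] turn -0.003 | tcp [ 0.4959 -0.2362  0.0407] jaw -63.72 F [ 0.2 -0.2 -1.1] w 0.407 t 8.9 q7 -0.45 zax [-3.e-04  1.e-04 -1.e+00]
```

```bash
python3 -m pendant '[[0,0,0.04,0,1],[0,0,0.08,0,1],[0,0,0.08,0,1],[0,0,0.08,0,1]]';  python3 goto.py 0.4962 -0.2363 0.036 -63.7
```

```text
clock: 9.4
position: [0.496, -0.2363, 0.0377]
ee_rot: [0.974, 0.227, 0.0, -0.0]
ft_force: [0.1, -0.1, -0.5]
grip_width: 0.412
[0.004 0.003 0.042] turn -0.003 | tcp [ 0.496  -0.2363  0.0377] jaw -63.72 F [ 0.1 -0.1 -0.5] w 0.412 t 9.4 q7 -0.45 zax [ 0.e+00  1.e-04 -1.e+00]
```

Insert bottom is about 12 mm into the pocket with no contact force. I'll release here; it is about 12 mm proud and should settle to about 10.

```bash
python3 -m pendant '[[0,0,0,0,0.55],[0,0,0,0,0.5],[0,0,0,0,0.4],[0,0,0,0,0.3],[0,0,0,0,0.3]]'; python3 -m pendant '[[0,0,-0.3,0,0.3],[0,0,-0.8,0,0.3],[0,0,-1.4,0,0.3],[0,0,-1.6,0,0.3],[0,0,-1.6,0,0.3]]' ;python3 goto.py 0.4962 -0.2363 0.06 -63.7;  python3 - <<'E'
from h import *
for n in("scene",):
    p,d=camera(n); np.savez(f"/tmp/{n}5.npz",p=p,d=d)
    u,v=proj(n,[0.496,-.236,.05])[0].astype(int); print(n,u,v)
    cv2.imwrite(f"pics/{n}5.png",cv2.resize(p[v-35:v+35,u-45:u+45,::-1],None,fx=8,fy=8))
E
python3 meas.py /tmp/scene5.npz 0.046 pics/m5.png
```

```text
clock: 10.02
position: [0.496, -0.2362, 0.0377]
ee_rot: [0.974, 0.227, 0.0, -0.0]
ft_force: [-0.1, 1.3, -0.5]
grip_width: 0.695
clock: 10.65
position: [0.4964, -0.2362, 0.1024]
ee_rot: [0.974, 0.227, 0.001, 0.0]
ft_force: [0.3, 0.6, 0.2]
grip_width: 0.704
[-7.00e-03 -1.00e-03  1.06e+00] turn -0.0 | tcp [ 0.4964 -0.2362  0.1024] jaw -63.7 F [0.3 0.6 0.2] w 0.704 t 10.65 q7 -0.51 zax [ 1.5e-03  2.0e-04 -1.0e+00]
scene 329 262
insert ((0.49285367131233215, -0.23734880983829498), (0.06762900203466415, 0.036103468388319016), 26.766925811767578) 271 z 0.04487813597976231
```

View pics/scene5.png

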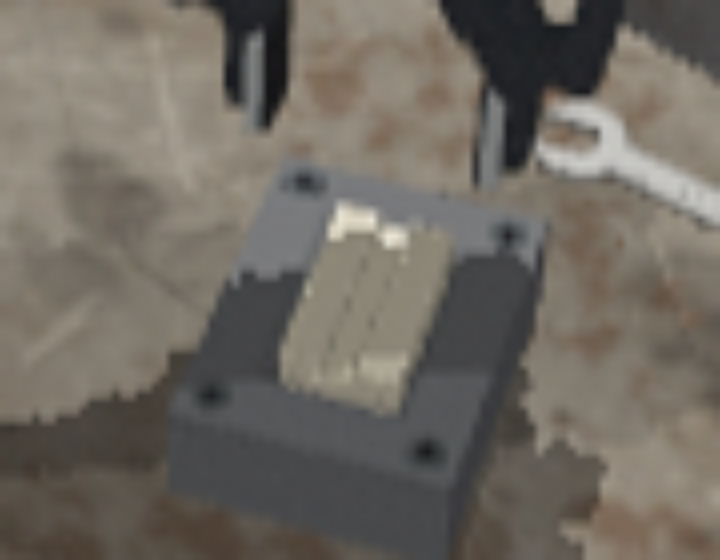

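The insert stands level and about 10 mm proud (top at z≈0.045), in line with the pocket. Next I shut the fingers and turn 90° so the 22 mm tips bridge the groove.

```bash
python3 -m pendant '[[0,0,0,-1.4,1],[0,0,0,-2.9,1],[0,0,0,-4.4,1],[0,0,0,-5.9,1],[0,0,0,-7.4,1]]' 20;python3 -m pendant '[[0,0,0,-1.4,1],[0,0,0,-2.9,1],[0,0,0,-4.4,1],[0,0,0,-5.9,1],[0,0,0,-7.4,1]]'; python3 -m pendant '[[0,0,0,0,1],[0,0,0,0,1]]'; python3 goto.py 0.4958 -0.2364 0.052 26.3
```

```text
clock: 11.32
position: [0.4954, -0.236, 0.1007]
ee_rot: [0.814, 0.581, -0.001, -0.001]
ft_force: [-0.3, 0.3, -0.6]
grip_width: -0.003
clock: 11.95
position: [0.4954, -0.236, 0.1007]
ee_rot: [0.534, 0.845, -0.0, -0.001]
ft_force: [0.7, 0.1, -0.2]
grip_width: 0.001
clock: 12.2
position: [0.4957, -0.2362, 0.1012]
ee_rot: [0.538, 0.843, -0.0, -0.0]
ft_force: [-0.1, -0.5, 0.6]
grip_width: -0.006
[-7.00e-03  1.00e-03  1.23e+00] turn -0.236 | tcp [ 0.4957 -0.2362  0.1012] jaw 24.88 F [-0.1 -0.5  0.6] w -0.006 t 12.2 q7 0.94 zax [-8.e-04  3.e-04 -1.e+00]
```

```bash
python3 -m pendant '[[0,0,0.4,-0.23,1],[0,0,0.9,-0.23,1],[0,0,1.2,-0.23,1],[0,0,1.2,-0.23,1],[0,0,1.2,-0.23,1]]'; python3 -m pendant '[[0,0,0,0,1]]'; python3 goto.py 0.4958 -0.2364 0.046 26.3;python3 - <<'E'
from h import *
for n in("scene",):
    p,d=camera(n); np.savez(f"/tmp/{n}6.npz",p=p,d=d)
    u,v=proj(n,[0.496,-.236,.05])[0].astype(int)
    cv2.imwrite(f"pics/{n}6.png",cv2.resize(p[v-35:v+35,u-45:u+45,::-1],None,fx=8,fy=8))
E
```

```text
clock: 12.82
position: [0.4962, -0.2365, 0.054]
ee_rot: [0.527, 0.85, 0.0, 0.0]
ft_force: [0.5, -0.8, -0.0]
grip_width: 0.003
clock: 12.95
position: [0.4964, -0.2364, 0.0543]
ee_rot: [0.526, 0.85, 0.0, 0.001]
ft_force: [0.1, 0.2, 1.2]
grip_width: -0.001
[ 0.007 -0.014  0.207] turn 0.027 | tcp [ 0.4964 -0.2364  0.0543] jaw 26.46 F [0.1 0.2 1.2] w -0.001 t 12.95 q7 1.0 zax [ 1.1e-03 -2.0e-04 -1.0e+00]
```

View pics/scene6.png

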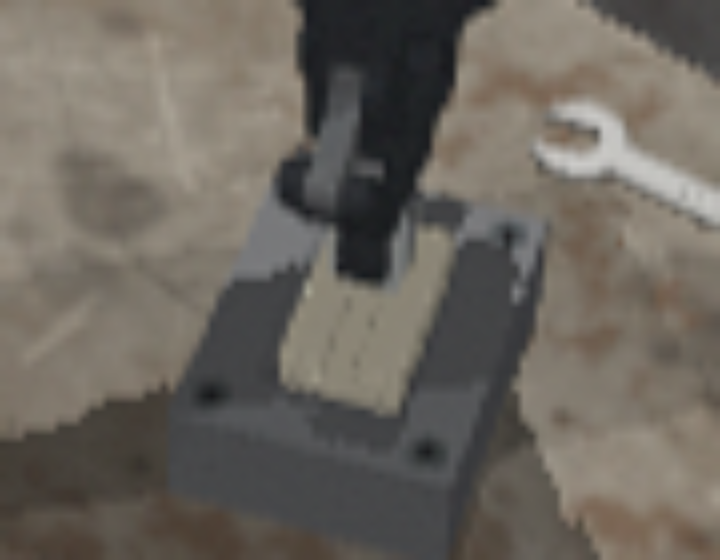

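The shut fingertips sit centred above the insert, spanning the groove. Pressing gradually.

```bash
python3 -m pendant '[[0.005,-0.01,0.08,0,1],[0.005,-0.01,0.16,0,1],[0.005,-0.01,0.24,0,1],[0.005,-0.01,0.28,0,1],[0.005,-0.01,0.28,0,1]]'; python3 -m pendant '[[0,0,0.04,0,1],[0,0,0.08,0,1],[0,0,0.1,0,1],[0,0,0.1,0,1]]'; python3 goto.py 0.4958 -0.2364 0.036 26.3
```

```text
clock: 13.62
position: [0.4954, -0.2363, 0.0422]
ee_rot: [0.527, 0.85, -0.0, -0.0]
ft_force: [0.3, 0.0, 0.4]
grip_width: -0.002
clock: 14.12
position: [0.4963, -0.2362, 0.0389]
ee_rot: [0.526, 0.85, 0.0, 0.001]
ft_force: [0.9, 0.7, 4.6]
grip_width: 0.004
[ 0.001 -0.014  0.073] turn 0.03 | tcp [ 0.4963 -0.2362  0.0389] jaw 26.48 F [0.9 0.7 4.6] w 0.004 t 14.125 q7 1.01 zax [ 0.0014 -0.     -1.    ]
```

```bash
python3 -m pendant '[[0,0,0.04,0,1],[0,0,0.07,0,1],[0,0,0.1,0,1],[0,0,0.1,0,1]]'; python3 goto.py 0.4958 -0.2364 0.036 26.3
```

```text
clock: 14.62
position: [0.496, -0.2361, 0.036]
ee_rot: [0.526, 0.85, 0.001, 0.0]
ft_force: [-5.9, 4.9, 22.5]
grip_width: -0.0
[-0.005 -0.007 -0.001] turn 0.028 | tcp [ 0.496  -0.2361  0.036 ] jaw 26.47 F [-5.9  4.9 22.5] w -0.0 t 14.625 q7 1.01 zax [ 8.0e-04  1.1e-03 -1.0e+00]
```

TCP is at z=0.036 with the force risen to 22 N, so the insert is on the floor and flush. I'll retreat and check.

```bash
python3 -m pendant '[[0,0,-0.4,0,1],[0,0,-1.4,0,1],[0,0,-2.6,0,1],[0,0,-3.5,0,1],[0,0,-3.5,0,1]]'; python3 -m pendant '[[-1.5,0,0,0,1],[-3,0,0,0,1],[-4.5,0,0,0,1],[-4.5,0,0,0,1]]'; python3 - <<'E'
from h import *
for n in("scene","top"):
    p,d=camera(n); np.savez(f"/tmp/{n}7.npz",p=p,d=d); cv2.imwrite(f"pics/{n}7full.png",p[:,:,::-1])
    u,v=proj(n,[0.496,-.236,.036])[0].astype(int)
    cv2.imwrite(f"pics/{n}7.png",cv2.resize(p[v-35:v+35,u-45:u+45,::-1],None,fx=8,fy=8))
    P=cloud(n,d); th=np.radians(26.3); q=(P-[.4958,-.2365,0]); a=q[...,0]*np.cos(th)+q[...,1]*np.sin(th); b=-q[...,0]*np.sin(th)+q[...,1]*np.cos(th)
    for k,m in {"ins x+":(a>10e-3)&(a<26e-3)&(abs(b)>7e-3)&(abs(b)<16e-3),"ins x-":(a<-10e-3)&(a>-26e-3)&(abs(b)>7e-3)&(abs(b)<16e-3),"rim":((abs(a)>37e-3)&(abs(a)<50e-3)&(abs(b)<25e-3))}.items():
        m&=(abs(P[...,2]-.04)<.02); print(n,k,m.sum(),np.median(P[m][:,2]).round(4))
E
python3 meas.py /tmp/scene7.npz 0.036 pics/m7.png
```

```text
clock: 15.25
position: [0.4967, -0.237, 0.1774]
ee_rot: [0.527, 0.85, 0.001, 0.002]
ft_force: [-0.6, -0.8, -1.4]
grip_width: -0.001
clock: 15.75
position: [0.5742, -0.4013, 0.1707]
ee_rot: [0.528, 0.849, -0.002, -0.002]
ft_force: [-1.6, 0.5, -0.1]
grip_width: -0.003
scene ins x+ 37 0.0356
scene ins x- 37 0.0363
scene rim 176 0.0359
top ins x+ 48 0.0371
top ins x- 46 0.0375
top rim 206 0.0374
insert ((0.49130651354789734, -0.22673353552818298), (0.06198565289378166, 0.015282795764505863), 26.21734046936035) 113 z 0.035713711852367824
```

View pics/scene7.png

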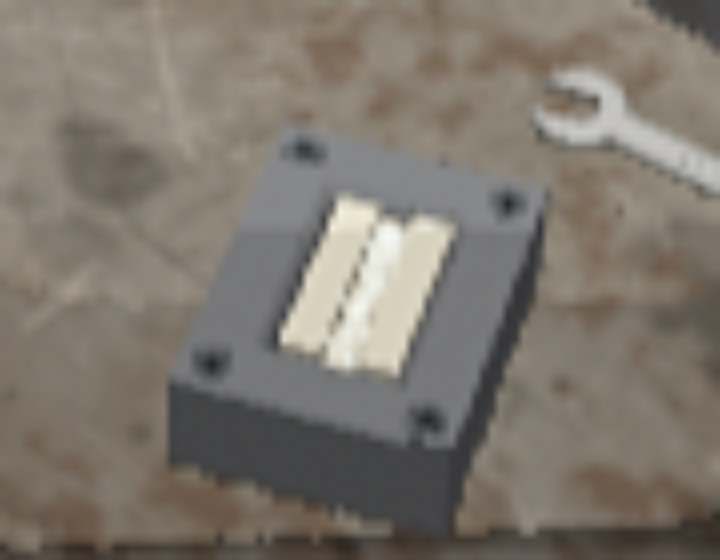

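View pics/scene7full.png

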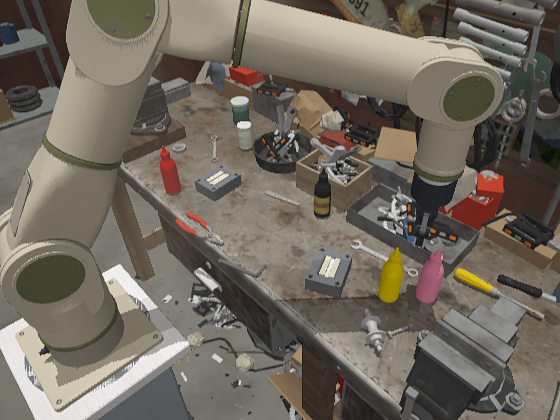

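View pics/top7.png

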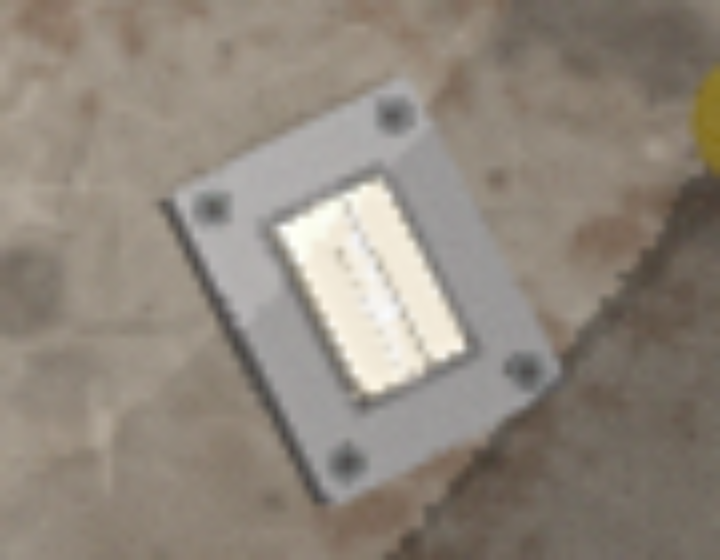

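The insert is flush at both ends and the black bottle stands. The gripper is parked near the pink and yellow bottles, so I'll raise it straight up, let it settle, then hand in.

```bash
python3 -m pendant '[[0,0,-0.8,0,1],[0,0,-1.6,0,1],[0,0,-1.6,0,1],[0,0,-1.6,0,1]]'; python3 -m pendant '[[0,0,0,0,1],[0,0,0,0,1]]'; python3 - <<'E'
from h import *
p,d=camera("scene"); cv2.imwrite("pics/fin.png",p[:,:,::-1])
E
```

```text
clock: 16.35
position: [0.5757, -0.396, 0.2382]
ee_rot: [0.526, 0.85, 0.001, -0.0]
ft_force: [-0.1, 0.3, -0.3]
grip_width: 0.001
clock: 16.6
position: [0.5755, -0.397, 0.2377]
ee_rot: [0.526, 0.85, 0.0, -0.001]
ft_force: [0.4, 0.3, 0.0]
grip_width: 0.002
```

View pics/fin.png

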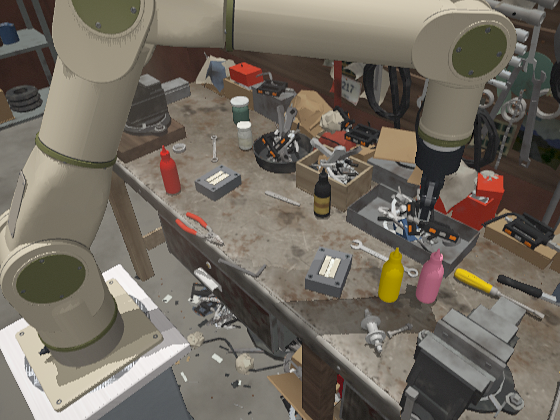

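All bottles stand, the insert at (328,270) is seated, and the arm is clear.

```bash
python3 -c "
from workcell import hand_in; print(hand_in())"
```

```text
the job is handed in; nothing more can be done
None
```

I gripped the loose insert by its long sides, carried it to the empty block and let it go in the pocket mouth. There it stood level, about 10 mm proud on the catches. I then pressed it down with shut fingertips across the groove until the tips were at z = 0.036 m and the force had risen to 22 N. The job was handed in at about 16.6 s on the robot's clock.

**Last checks:**
- **Height:** In both cameras, both ends of the insert read within 0.5 mm of the block's rim. In the scene view the ends were at 35.6 and 36.3 mm against 35.9 mm for the rim. In the top view they were at 37.1 and 37.5 mm against 37.4 mm.
- **Fit:** The insert looks centred and in line with the pocket, with an even gap all round.
- **Surroundings:** The oil bottle and the look-alike bottles are standing, and the arm is clear with forces near zero.

**Failed check:** My colour-mask fit of the seated insert caught only part of its top face, because the groove glare split it. I discarded that number and relied on the depth readings and the pictures, so centring at the end was judged by eye.

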